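# Fetch the spare fuse from under the sliding cover

## Robot

A 6-joint arm with a two-finger parallel gripper is mounted at the origin on a cart in front of the work surface, level with it; the furniture and walls round the work are solid. World frame = base frame: x ahead of the robot, y to its left, z up, the work surface at z = 0. Lengths are in m, angles in rad, forces in N, time in s.
With the tool pointing down it reaches from about 0.375 to 0.9 m from the base axis. Payload 3.1 kg.
Tool frame: the origin (TCP) lies midway between the tips of the shut fingers; the grasp point (between the pads) lies 19 mm behind it; z points along the fingers, y is the line along which they close (so a half turn about z gives the same grasp; the last joint's range is limited). The gripper opens to 85 mm and grips with 20 to 120 N. Pads are 22 mm wide; open, the fingers measure 114 mm over their backs; the gripper's body (76 mm by 85 mm) begins 54 mm behind the grasp point. The pads swing forward as they close: fully open they stand 13 mm farther back than shut.
Start: joints at [1.044, 0.527, 1.433, -0, 1.181, -0.178], TCP at [0.214, 0.587, 0.197] pointing down, gripper open.
Joint ranges: [-3.08, 3.08], [-0.75, 2.2], [0.22, 2.44], [-1.43, 4.57], [0, 2.65], [-2.85, 2.85]. Speed limits (rad/s): [2.79, 2.79, 3.14, 3.14, 3.14, 3.14].

## Interface

Orientations are given as a unit quaternion [x, y, z, w].
In Python, from station import manip gives the robot as it stands.
- The arm moves only by the tool drive_tool, never from a script. Its argument "motion" is a list that holds one entry, the list of rows, each a list of 5 numbers: the finger opening in mm, from 0 to 85.4, then the shift along the tool's x, y, z in units of 30 mm (1.0 is 30 mm), then the turn about the tool's z in units of 8 degrees (1.0 is 8 degrees). In form: [[[fingers, x, y, z, yaw], ...]]. A call has 1 to 10 rows; each row is the pose to reach, as a shift and turn from the pose commanded when the call began, along the tool's axes at that moment; what a row does not reach only later rows make up. A row lasts 1/10 s, in which the tool goes at most 50 mm and 8.59 degrees, less where a joint would pass 70% of its speed; a pose out of reach is approached as far as the arm can. A call with a gripper value outside its range is refused whole. The fingers move at their own pace and stop on an object; "squeeze" is the grip in N (left out, the last holds). Time passes only in rows, so rows that repeat a pose let the fingers close. It gives the time, the measured TCP pose, the force, the opening and the grip force at its end, in the units of the state.
- manip.sense(): the state, without advancing time (a new reading comes with each control period).
- manip.snapshot(name): name is "side" or "top" or "wrist"; returns the picture (420x560x3 uint8, red, green, blue); there is no depth.
- manip.camera_model(name): a dict with "fov_y" (degrees; the focal length in pixels is half the picture's height over the tangent of half this angle, whatever the lens; pixels are square), "cx", "cy" (the principal point, pixels), "origin" and "orientation" of the camera in the world. Camera axes: x right, y up, looking along -z (the intrinsics and any distortion apply to the point x, -y, -z); pixel columns grow to the right and rows downward; lengths in m; the calibration is good to about 2 mm. A picture is of the moment at which its call begins: read the wrist's pose just before it. camera_model takes no time and is no camera call; for the wrist camera it gives the pose at the moment of the call.
- manip.sign_off(): hands the job in; it is judged then, once.
The state is a dict: "t": time; "q": joint angles; "qd": joint speeds; "tau": joint torques, N m; "tcp_pos": TCP position; "tool_rot": TCP orientation; "force": force on the tool from outside, world axes, zero at the start; "ft_torque": the same for the moment, N m; "finger_gap": opening from 0.0 (shut) to 1.0 (fully open); "gripper_force": force on a finger pad.
Only numpy, scipy, OpenCV 4.12 (cv2) and the standard library are available. Lean on these libraries where they do the work, as an engineer would, in place of code of your own. Each camera call takes 0.05 s, during which the arm holds its last target. There are 200 camera calls.

## Task

Slide the loose cover plate of the blue fuse box along its guides, without lifting it off, onto the empty deck at the far end so that all three pockets are uncovered, and leave it lying there. Then take the white fuse out of whichever pocket holds it and lay it flat in the orange tray, letting go only when it is down, not dropping it.

Things in the scene. Friction and masses are not known exactly. Their poses are not given: they have to be found in the camera images.
- fuse_box: Blue box, fixed, 196x216 mm, lips 38 high. Origin mid underside, x away from robot. Pocket centres x -44, y -42/0/42 mm; floor 5 high, low dividers to 9 (keep fingertips above 12). One holds the fuse, two a flat copper link. Walls beside pockets 30 high, inner faces y +-92, x -82 and -6: open fingers about 45 mm there. Deck for cover: 30 high, x -6 to a stop at 94.
- cover_plate: Loose aluminium plate 84x198x4 mm (x,y,z), about 0.2 kg; black round knob at its middle, 24 mm across, 4 to 26 mm above the origin (middle of underside). Axes as the box's. Lies on ledges 30 mm above the bench, 3 mm play to the side lips, slides freely along x. Starts with its middle near x -44 of the box, hiding all pockets; they are fully clear with it at x 36 to 52.
- fuse: White square-bodied fuse with steel end caps and a red band: 52 mm long (x; small studs add 2 mm at each end), 20 mm wide and high (19 between the caps), about 50 g. Origin at the middle of its underside, z up. Lies flat in one of the pockets, lengthwise along the box's x within about 6 degrees; grip it across its y at its middle.
- tray: Shallow open orange tray, fixed to the bench, outer 132x142 mm (x by y), walls 4 mm thick, on four 12 mm feet: inner floor 16 mm, rim 26 mm above the bench. Origin on the bench below its middle, z up. The fuse may lie anywhere on its floor, turned any way.

How it is judged:
By the outcome, as a careful person would: the job done as asked, in the order asked, and still so for the second after the job is handed in, with the robot touching nothing.
It also fails if it takes over 45 s, if anything falls off the work surface, if the arm or the gripper's body presses on something with over 40 N, if the wrist force passes 120 N, or if a joint passes its speed limit or range.

## Working session

There is one attempt and no reset: what is moved stays moved. The work goes in short steps, Python scripts to look and compute and a tool call to move; the robot and the scene stay as the last step left them, time stands still between calls to the robot, and variables do not carry over. Pictures are saved under pics/ and viewed, at most 11 in all, crops included, and the job is handed in when it is done.

Besides the shell and the picture viewer there is one more tool, called after "Emit:" by a JSON object that holds its "fn" and its "kwargs", one argument or row to a line. drive_tool: Moves the arm, as the interface text tells. Its arguments: {"type":"object","properties":{"motion":{"type":"array","items":{"type":"array","items":{"type":"array","items":{"type":"number"}}}},"squeeze":{"type":"number"}},"required":["motion"]}

```bash
mkdir -p pics; ls; python3 - <<'E'
from station import manip
import cv2
s=manip.sense();print(s)
for n in("top","side"):
    print(n,manip.camera_model(n)); cv2.imwrite(f"pics/{n}0.png",cv2.cvtColor(manip.snapshot(n),cv2.COLOR_RGB2BGR))
print(manip.camera_model("wrist"))
E
```

```text
pics
{'t': 0.0, 'q': array([ 1.04349932e+00,  5.28463208e-01,  1.43390570e+00,  3.57837609e-05,
        1.18139940e+00, -1.78494457e-01]), 'qd': array([ 0.00028656,  0.00018796, -0.00098627, -0.00048844, -0.00053928,
        0.00134993]), 'tau': array([ 6.89893932e-05, -4.42344582e+01, -1.78029585e+01, -6.74224589e-05,
        8.27897253e-03, -4.95997110e-07]), 'tcp_pos': array([0.21316288, 0.586686  , 0.19593444]), 'tool_rot': array([ 1.73525132e-01,  9.84828840e-01, -1.01507303e-03, -3.91496752e-04]), 'force': array([-0.108186  , -0.60372273,  1.03930723]), 'ft_torque': array([ 0.00493699, -0.01821777, -0.01016748]), 'gripper_force': 0.0, 'finger_gap': 1.0011492440430294}
top {'fov_y': 42.02053494508559, 'cx': 278.05372283319355, 'cy': 214.75790864404664, 'origin': array([0.33827556, 0.02301535, 1.00975183]), 'orientation': array([ 0.05854546, -0.06909947, -0.6934688 ,  0.71477179])}
side {'fov_y': 48.797563751499496, 'cx': 277.8562642387595, 'cy': 215.490431619924, 'origin': array([ 0.26892585, -0.68797748,  0.43704203]), 'orientation': array([ 0.52293951, -0.09279513, -0.13274614,  0.83684036])}
{'fov_y': 63.586700349394576, 'cx': 279.10028949077946, 'cy': 207.9546259534901, 'origin': array([0.1526668 , 0.61058981, 0.37231356]), 'orientation': array([-0.10740859, -0.07371876,  0.56891885,  0.81201003])}
```

View pics/top0.png

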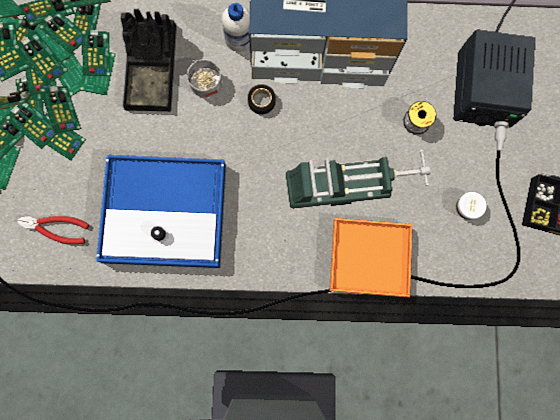

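View pics/side0.png

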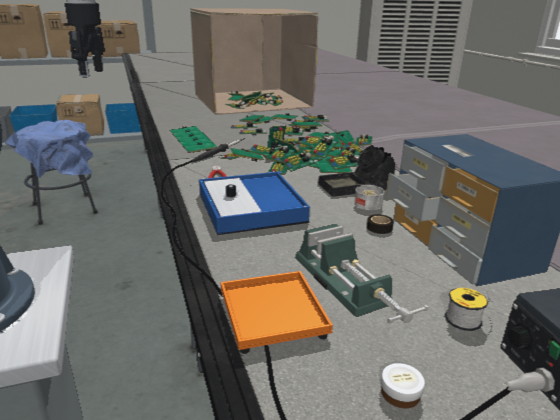

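The top view has x up and y to the left. It shows the box with corners near (106,157), (225,160), (219,267), (97,263), the knob at (157,233), and the tray with rim corners near (334,219), (412,224), (409,297), (330,290). The side view shows nothing standing near the box or tray apart from the vise and pliers. I'll enlarge both next.

```bash
python3 - <<'E'
import cv2,numpy as np
im=cv2.imread("pics/top0.png")
a=cv2.resize(im[150:275,90:235],None,fx=4,fy=4,interpolation=cv2.INTER_CUBIC)
cv2.imwrite("pics/box.png",a)
b=cv2.resize(im[210:305,320:420],None,fx=5,fy=5,interpolation=cv2.INTER_CUBIC)
cv2.imwrite("pics/tray.png",b)
E
cat > h.py <<'E'
import numpy as np,cv2
from scipy.spatial.transform import Rotation as R
from station import manip
def ray(m,u,v):
    f=210/np.tan(np.radians(m["fov_y"]/2))
    return R.from_quat(m["orientation"]).apply([(u-m["cx"])/f,-(v-m["cy"])/f,-1])
def at(m,u,v,z):
    d=ray(m,u,v); return m["origin"]+d*(z-m["origin"][2])/d[2]
E
```

```text
(no output)
```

View pics/box.png

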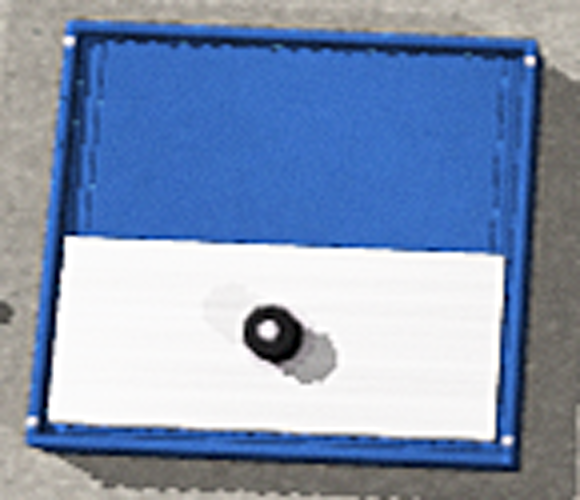

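View pics/tray.png

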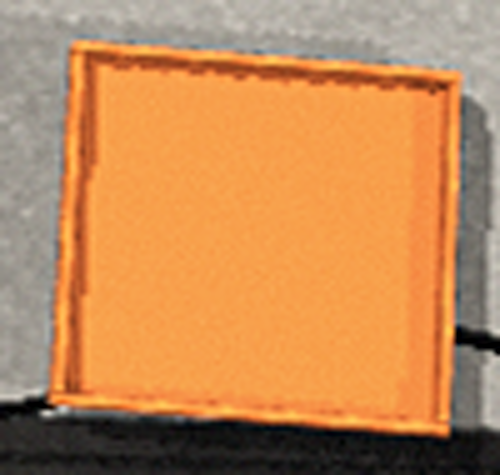

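The box crop shows outer lip corners near (68,20), (539,41), (518,467), (27,443), plate corners near (65,235), (505,256), (495,440), (47,424), and the knob at (272,334). The tray crop shows rim corners near (72,42), (461,74), (448,436), (52,403).

```bash
python3 - <<'E'
from h import *
m=manip.camera_model("top")
def blk(n,pts,k,o,z):
    P=np.array([at(m,o[0]+(u+.5)/k-.5,o[1]+(v+.5)/k-.5,z)[:2] for u,v in pts])
    print(n,P.round(4).tolist(),"c",P.mean(0).round(4))
    if len(P)==4:
        print(" sides",np.linalg.norm(P-np.roll(P,-1,0),axis=1).round(4))
        # corners: far-left, far-right, near-right, near-left -> x axis = near->far
        x=(P[0]+P[1]-P[2]-P[3]); y=(P[0]+P[3]-P[1]-P[2])
        print(" yaw",np.degrees(np.arctan2(x[1],x[0])),np.degrees(np.arctan2(-y[0],y[1])))
blk("box",[(68,20),(539,41),(518,467),(27,443)],4,(90,150),.038)
blk("plate",[(65,235),(505,256),(495,440),(47,424)],4,(90,150),.034)
blk("knob",[(272,334)],4,(90,150),.054)
blk("tray",[(72,42),(461,74),(448,436),(52,403)],5,(320,210),.026)
E
```

```text
box [[0.6181, 0.3284], [0.6154, 0.1125], [0.4198, 0.1128], [0.4238, 0.33]] c [0.5193 0.2209]
 sides [0.2159 0.1956 0.2173 0.1943]
 yaw -0.27162882991989634 -0.892102478002517
plate [[0.5186, 0.3225], [0.5153, 0.1236], [0.4318, 0.124], [0.4329, 0.3232]] c [0.4747 0.2233]
 sides [0.1989 0.0835 0.1992 0.0857]
 yaw -0.3552742046255243 -0.6309899893901212
knob [[0.4736, 0.2221]] c [0.4736 0.2221]
tray [[0.5155, -0.0917], [0.5081, -0.2345], [0.3767, -0.2278], [0.3842, -0.0859]] c [ 0.4462 -0.16  ]
 sides [0.143  0.1316 0.1421 0.1314]
 yaw -2.725868412440857 -2.9949453981420944
```

Emit:
{"fn": "drive_tool", "kwargs": {
  "motion": [
    [[85, -0.25, -0.17, 0, -0.1], [85, -0.62, -0.42, 0, -0.25], [85, -1.23, -0.85, 0, -0.5], [85, -1.97, -1.35, 0, -0.8], [85, -2.84, -1.95, 0, -1.1], [85, -3.82, -2.62, 0, -1.5], [85, -4.69, -3.21, 0, -1.85], [85, -5.43, -3.72, 0, -2.15], [85, -5.92, -4.06, 0, -2.35], [85, -6.17, -4.23, 0, -2.42]]
  ],
  "squeeze": 20
}}

```text
t: 1.1
tcp_pos: [0.345, 0.403, 0.1968]
tool_rot: [0.006, 1.0, -0.0, -0.0]
force: [0.6, 0.3, 0.0]
finger_gap: 0.999
gripper_force: 0.0
```

Emit:
{"fn": "drive_tool", "kwargs": {
  "motion": [
    [[85, -0.2, -0.25, 0, 0], [85, -0.5, -0.7, 0, 0], [85, -1.0, -1.4, 0, 0], [85, -1.6, -2.2, 0, 0], [75, -2.3, -3.1, 0.3, 0], [60, -3.0, -4.1, 0.8, 0], [60, -3.6, -4.9, 1.4, 0], [60, -4.1, -5.6, 2.0, 0], [60, -4.35, -5.95, 2.4, 0], [60, -4.37, -5.98, 2.5, 0]]
  ]
}}

```text
t: 2.1
tcp_pos: [0.4732, 0.2231, 0.1206]
tool_rot: [0.006, 1.0, -0.0, -0.001]
force: [-0.1, 0.2, -0.2]
finger_gap: 0.7
gripper_force: 0.0
```

```bash
python3 - <<'E'
from h import *
s=manip.sense();print(s["tcp_pos"].round(4),s["tool_rot"].round(4),s["force"].round(1),s["finger_gap"])
m=manip.camera_model("wrist");print(m)
im=manip.snapshot("wrist")
cv2.imwrite("pics/w1.png",cv2.cvtColor(im,cv2.COLOR_RGB2BGR))
E
```

```text
[0.4732 0.2231 0.1206] [ 6.4e-03  1.0e+00 -2.0e-04 -1.2e-03] [-0.1  0.2 -0.2] 0.7004429453839739
{'fov_y': 63.586700349394576, 'cx': 279.10028949077946, 'cy': 207.9546259534901, 'origin': array([0.40897961, 0.22520422, 0.29699136]), 'orientation': array([-0.09223138, -0.09049501,  0.69667412,  0.70565515])}
```

View pics/w1.png

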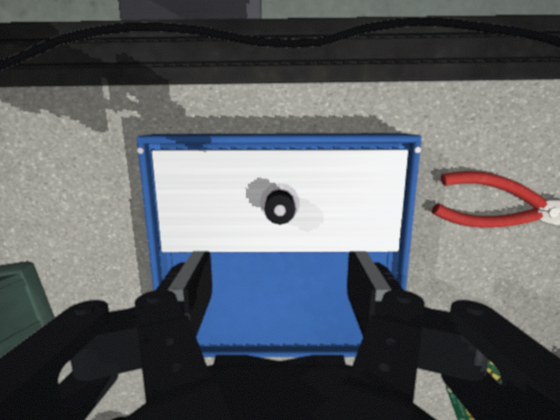

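The wrist view (rows up = −x, columns right = +y) has the knob at (280,207) centred between the open fingers. The plate corners are (152,150), (408,150), (400,252), (161,252) and the near lip corners (138,136), (421,136).

```bash
python3 - <<'E'
from h import *
m=manip.camera_model("wrist")
for n,u,v,z in[("knobtop",280,207,.056),("knobmid",280,207,.048),("nl",138,136,.038),("nr",421,136,.038),("p1",152,150,.034),("p2",408,150,.034),("p3",400,252,.034),("p4",161,252,.034)]: print(n,at(m,u,v,z).round(4))
E
```

```text
knobtop [0.4717 0.2256 0.056 ]
knobmid [0.4738 0.2256 0.048 ]
nl [0.4201 0.1197 0.038 ]
nr [0.4226 0.3318 0.038 ]
p1 [0.4309 0.1276 0.034 ]
p2 [0.4333 0.3245 0.034 ]
p3 [0.5173 0.325  0.034 ]
p4 [0.515 0.126 0.034]
```

Emit:
{"fn": "drive_tool", "kwargs": {
  "motion": [
    [[60, -0.02, 0.03, 0.3, 0], [60, -0.03, 0.05, 0.9, 0], [60, -0.03, 0.05, 1.6, 0], [60, -0.03, 0.05, 2.2, 0], [55, -0.03, 0.05, 2.6, 0], [45, -0.03, 0.05, 2.72, 0], [35, -0.03, 0.05, 2.72, 0], [28, -0.03, 0.05, 2.72, 0], [18, -0.03, 0.05, 2.72, 0], [18, -0.03, 0.05, 2.72, 0]]
  ],
  "squeeze": 20
}}

```text
t: 3.15
tcp_pos: [0.4747, 0.2256, 0.041]
tool_rot: [0.005, 1.0, 0.0, 0.001]
force: [0.5, 0.1, 0.2]
finger_gap: 0.208
gripper_force: 0.0
```

Emit:
{"fn": "drive_tool", "kwargs": {
  "motion": [
    [[12, 0, 0, 0, 0], [8, 0, 0, 0, 0], [8, 0, 0, 0, 0]]
  ]
}}

```text
t: 3.45
tcp_pos: [0.4743, 0.2254, 0.0404]
tool_rot: [0.006, 1.0, 0.0, 0.0]
force: [0.3, -0.0, -0.0]
finger_gap: 0.093
gripper_force: 0.0
```

```bash
python3 - <<'E'
from h import *
s=manip.sense();print(s["tcp_pos"].round(4),s["force"].round(1),s["finger_gap"],s["gripper_force"])
im=manip.snapshot("wrist"); 
a=cv2.cvtColor(manip.snapshot("side"),cv2.COLOR_RGB2BGR)[150:250,170:330]
im=cv2.cvtColor(im,cv2.COLOR_RGB2BGR)
cv2.imwrite("pics/c2.png",np.vstack([cv2.resize(im,(400,300)),cv2.resize(a,(400,250),interpolation=cv2.INTER_CUBIC)]))
E
```

```text
[0.4743 0.2254 0.0404] [ 0.3 -0.  -0. ] 0.09328847031321445 0.0
```

View pics/c2.png

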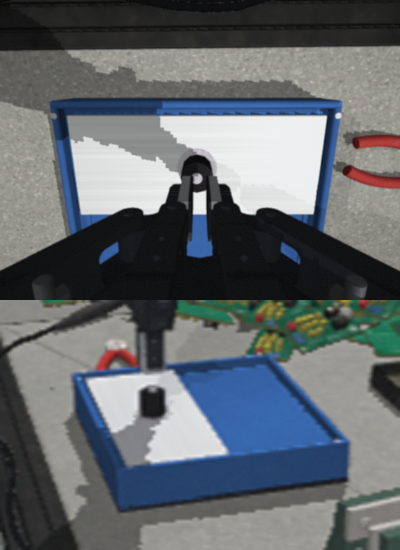

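The crops show the shut fingertips apparently right above the knob instead of around it: in the side view the finger end sits just over the knob top. I'll compare where the TCP should project.

```bash
cat >> h.py <<'E'
def proj(m,p):
    f=210/np.tan(np.radians(m["fov_y"]/2))
    c=R.from_quat(m["orientation"]).inv().apply(np.array(p)-m["origin"])
    return np.array([m["cx"]-f*c[0]/c[2],m["cy"]+f*c[1]/c[2]]).round(1)
E
python3 - <<'E'
from h import *
p=manip.sense()["tcp_pos"]
for n in("side","wrist"):
    m=manip.camera_model(n)
    for dz in(0,.01,.02): 
        a=proj(m,p+[0,0,dz]); print(n,"tcp+",dz,a,"crop",((a-[170,150])*2.5 if n=="side" else a/1.4))
    for q in([.474,.2245,.034],[.474,.2245,.056],[.519,.221,.056]): 
        a=proj(m,q);print("knob",q,a,"crop",((a-[170,150])*2.5 if n=="side" else a/1.4))
E
```

```text
side tcp+ 0 [230.4 192.4] crop [151. 106.]
side tcp+ 0.01 [230.2 188.2] crop [150.5  95.5]
side tcp+ 0.02 [230.1 183.9] crop [150.25  84.75]
knob [0.474, 0.2245, 0.034] [230.5 195.3] crop [151.25 113.25]
knob [0.474, 0.2245, 0.056] [230.2 185.9] crop [150.5   89.75]
knob [0.519, 0.221, 0.056] [250.7 184.3] crop [201.75  85.75]
wrist tcp+ 0 [277.1 238.6] crop [197.92857143 170.42857143]
wrist tcp+ 0.01 [276.9 245.2] crop [197.78571429 175.14285714]
wrist tcp+ 0.02 [276.8 252.6] crop [197.71428571 180.42857143]
knob [0.474, 0.2245, 0.034] [275.4 234.4] crop [196.71428571 167.42857143]
knob [0.474, 0.2245, 0.056] [275.  248.9] crop [196.42857143 177.78571429]
knob [0.519, 0.221, 0.056] [269.7 326.6] crop [192.64285714 233.28571429]
```

```bash
python3 - <<'E'
from h import *
a=manip.snapshot("side")[150:210,205:255]; b=manip.snapshot("wrist")[205:301,235:315]
z=lambda i:cv2.resize(i,(400,480),interpolation=cv2.INTER_CUBIC)
o=np.hstack([z(a),z(b)]).astype(float); o=255*(o/255)**.5
cv2.imwrite("pics/c3.png",cv2.cvtColor(o.astype(np.uint8),cv2.COLOR_RGB2BGR))
E
```

```text
(no output)
```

View pics/c3.png

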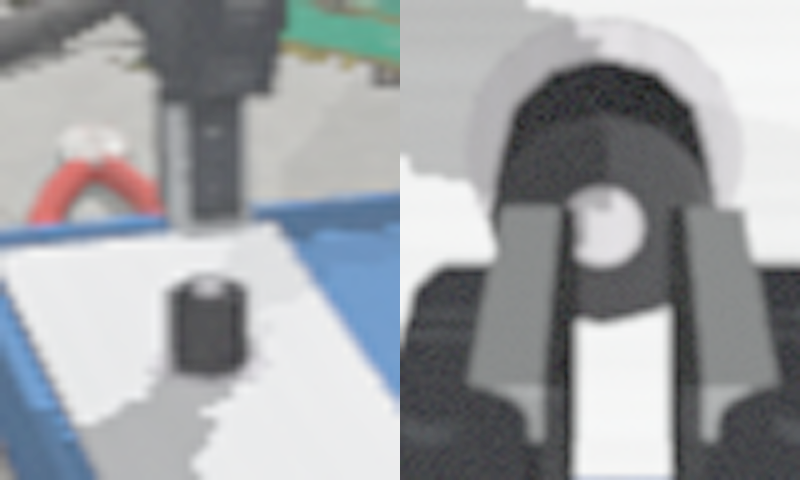

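The side panel shows the fingertips ending at pixel (230.5,178.8) with a clear gap above the knob top at row 185. In the wrist panel the tips end at row 246, cols 255–267 and 293–304, over the knob. So the real tips are well above where the reported TCP puts them, and I'll work out by how much.

```bash
python3 - <<'E'
from h import *
s=manip.sense();p=s["tcp_pos"];print(p,s["q"].round(4))
ms,mw=manip.camera_model("side"),manip.camera_model("wrist")
# side: near finger's lower edge, y = tcp-4..-14mm
for y in(.004,.014):
    d=ray(ms,230.6,178.8); k=(p[1]-y-ms["origin"][1])/d[1]; print("side tip",(ms["origin"]+k*d).round(4))
# wrist: front edge of finger tips, x = tcp-11mm or tcp
for x in(.011,0):
    for u in(266,294):
        d=ray(mw,u,246); k=(p[0]-x-mw["origin"][0])/d[0]; print("wrist tip",x,(mw["origin"]+k*d).round(4))
print("cam-tcp",mw["origin"]-p)
E
```

```text
[0.47416297 0.22549822 0.04026739] [ 0.2309  0.6401  1.8097  0.      0.6919 -1.329 ]
side tip [0.4747 0.2215 0.0736]
side tip [0.4725 0.2115 0.0776]
wrist tip 0.011 [0.4632 0.2211 0.0795]
wrist tip 0.011 [0.4632 0.2332 0.0798]
wrist tip 0 [0.4742 0.2198 0.0513]
wrist tip 0 [0.4742 0.2343 0.0517]
cam-tcp [-0.06461867  0.00187471  0.17628974]
```

Emit:
{"fn": "drive_tool", "kwargs": {
  "motion": [
    [[45, 0, 0, 0, 0], [45, 0, 0, 0, 0], [45, 0, 0, 0, 0], [45, 0, 0, 0, 0], [45, 0, 0, 0.2, 0], [45, 0, 0, 0.4, 0], [45, 0, 0, 0.6, 0], [45, 0, 0, 0.8, 0], [45, 0, 0, 1.0, 0], [45, 0, 0, 1.0, 0]]
  ]
}}

```text
t: 4.65
tcp_pos: [0.4735, 0.2253, 0.0093]
tool_rot: [0.005, 1.0, -0.0, -0.001]
force: [0.1, -0.6, 0.7]
finger_gap: 0.526
gripper_force: 0.0
```

Emit:
{"fn": "drive_tool", "kwargs": {
  "motion": [
    [[36, 0, 0, 0, 0], [30, 0, 0, 0, 0], [24, 0, 0, 0, 0], [18, 0, 0, 0, 0], [18, 0, 0, 0, 0], [18, 0, 0, 0, 0]]
  ],
  "squeeze": 20
}}

```text
t: 5.25
tcp_pos: [0.4744, 0.2254, 0.0107]
tool_rot: [0.005, 1.0, -0.0, 0.0]
force: [0.1, -1.4, 3.9]
finger_gap: 0.263
gripper_force: 19.8
```

The knob is gripped at about 22.5 mm opening with 20 N. That confirms the real fingertips stand roughly 36 mm above the reported TCP. Now the slide.

Emit:
{"fn": "drive_tool", "kwargs": {
  "motion": [
    [[18, -0.1, 0, 0, 0], [18, -0.3, 0, 0, 0], [18, -0.6, 0, 0, 0], [18, -1.0, 0, 0, 0], [18, -1.4, 0, 0, 0], [18, -1.8, 0, 0, 0], [18, -2.2, 0, 0, 0], [18, -2.6, 0, 0, 0], [18, -2.85, 0, 0, 0], [18, -2.95, 0, 0, 0]]
  ]
}}

```text
t: 6.25
tcp_pos: [0.5616, 0.2248, 0.0107]
tool_rot: [0.006, 1.0, 0.0, -0.002]
force: [-5.1, -0.5, 9.1]
finger_gap: 0.269
gripper_force: 20.1
```

Emit:
{"fn": "drive_tool", "kwargs": {
  "motion": [
    [[22, 0, 0, 0, 0], [28, 0, 0, 0, 0], [36, 0, 0, 0, 0], [50, 0, 0, 0, 0], [50, 0, 0, 0, 0], [50, 0, 0, -0.5, 0], [50, 0, 0, -1.3, 0], [50, 0, 0, -2.3, 0], [50, 0, 0, -3.3, 0], [50, 0, 0, -4, 0]]
  ]
}}

```text
t: 7.25
tcp_pos: [0.5638, 0.2248, 0.1336]
tool_rot: [0.005, 1.0, 0.0, 0.002]
force: [0.3, 0.2, 0.3]
finger_gap: 0.588
gripper_force: 0.0
```

```bash
python3 - <<'E'
from h import *
s=manip.sense();print(s["t"],s["tcp_pos"].round(4),s["force"].round(1),s["finger_gap"])
m=manip.camera_model("wrist");np.save("mw.npy",m,allow_pickle=True)
b=cv2.cvtColor(manip.snapshot("wrist"),cv2.COLOR_RGB2BGR)
a=cv2.cvtColor(manip.snapshot("top"),cv2.COLOR_RGB2BGR)[145:275,85:235]
print(m)
cv2.imwrite("pics/c4.png",np.hstack([cv2.resize(a,(450,390),interpolation=cv2.INTER_CUBIC),cv2.resize(b[0:312,0:280*2],(350,390)) if 0 else cv2.resize(b[100:380,160:410],(348,390))]))
cv2.imwrite("pics/w4.png",b)
E
```

```text
7.25 [0.5638 0.2248 0.1336] [0.3 0.2 0.3] 0.587966645639572
{'fov_y': 63.586700349394576, 'cx': 279.10028949077946, 'cy': 207.9546259534901, 'origin': array([0.49844702, 0.22654858, 0.30963728]), 'orientation': array([-0.09380798, -0.09311232,  0.69704932,  0.7047357 ])}
```

View pics/c4.png

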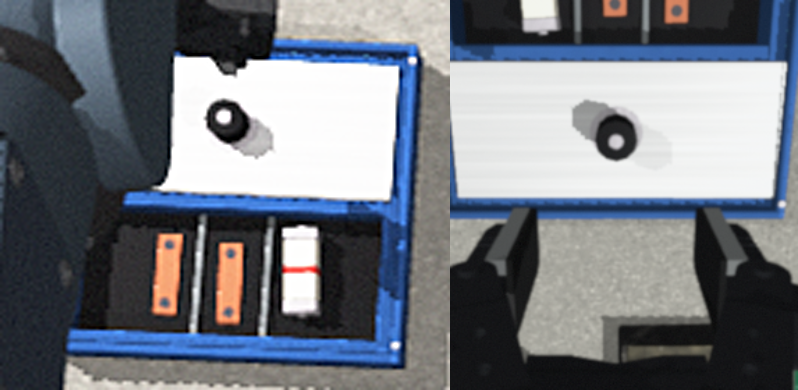

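The cover is now on the deck with all pockets open. In the top crop the fuse lies in the −y pocket, corners near (283,227), (319,228), (316,314), (284,313), and the plate's right corners are (400,66) and (393,200).

```bash
python3 - <<'E'
from h import *
m=manip.camera_model("top")
g=lambda u,v,z:at(m,85+(u+.5)/3-.5,145+(v+.5)/3-.5,z)[:2].round(4)
F=np.array([g(u,v,.025) for u,v in[(283,227),(319,228),(316,314),(284,313)]]);print("fuse",F.tolist(),F.mean(0))
print("band",g(282,268,.025),g(319,269,.025),"plate",g(400,66,.034),g(393,200,.034),"knob",g(225,118,.054))
w=np.load("mw.npy",allow_pickle=True).item()
k=(250/348,280/390)
h=lambda u,v,z:at(w,160+(u-450)*k[0],100+v*k[1],z)[:2].round(4)
print("w fuse end",h(523,26,.025),h(561,27,.025),"plate near",h(450,62,.034),h(785,62,.034),"far",h(456,199,.034),h(775,198,.034))
E
```

```text
fuse [[0.5024, 0.191], [0.5025, 0.1691], [0.45, 0.1679], [0.45, 0.1871]] [0.476225 0.178775]
band [0.4773 0.19  ] [0.4774 0.1677] plate [0.6032 0.124 ] [0.5195 0.1242] knob [0.5623 0.2245]
w fuse end [0.5    0.1725] [0.5008 0.1947] plate near [0.5195 0.1309] [0.5216 0.324 ] far [0.6036 0.126 ] [0.6051 0.3247]
```

Emit:
{"fn": "drive_tool", "kwargs": {
  "motion": [
    [[50, 0.1, -0.05, 0, 0], [50, 0.35, -0.2, 0, 0], [50, 0.8, -0.4, 0, 0], [48, 1.3, -0.65, 0, 0], [45, 1.8, -0.95, 0, 0], [45, 2.3, -1.2, 0.3, 0], [45, 2.65, -1.4, 0.8, 0], [45, 2.85, -1.48, 1.3, 0], [45, 2.92, -1.5, 1.7, 0], [45, 2.92, -1.5, 1.8, 0]]
  ]
}}

```text
t: 8.35
tcp_pos: [0.4713, 0.1797, 0.0741]
tool_rot: [0.006, 1.0, -0.001, -0.003]
force: [0.2, -0.5, 0.1]
finger_gap: 0.528
gripper_force: 0.0
```

```bash
python3 - <<'E'
from h import *
manip.snapshot("side")
s=manip.sense();print(s["t"],s["tcp_pos"].round(4),s["tool_rot"].round(4),s["force"].round(1),s["finger_gap"])
m=manip.camera_model("wrist");np.save("mw.npy",m,allow_pickle=True)
b=cv2.cvtColor(manip.snapshot("wrist"),cv2.COLOR_RGB2BGR)
a=cv2.cvtColor(manip.snapshot("side"),cv2.COLOR_RGB2BGR)
cv2.imwrite("pics/w5.png",b);cv2.imwrite("pics/s5.png",a)
print(proj(m,[.476,.180,.025]),proj(manip.camera_model("side"),s["tcp_pos"]))
cv2.imwrite("pics/c5.png",np.hstack([cv2.resize(b[110:350,140:400],(520,480),interpolation=cv2.INTER_CUBIC),cv2.resize(a[110:230,180:250],(280,480),interpolation=cv2.INTER_CUBIC)]))
E
```

```text
8.4 [0.4723 0.1799 0.0745] [ 5.6e-03  1.0e+00 -4.0e-04 -2.6e-03] [-0.6  0.8  0. ] 0.5239504470698286
[277.7 219.4] [234.1 185.6]
```

View pics/c5.png

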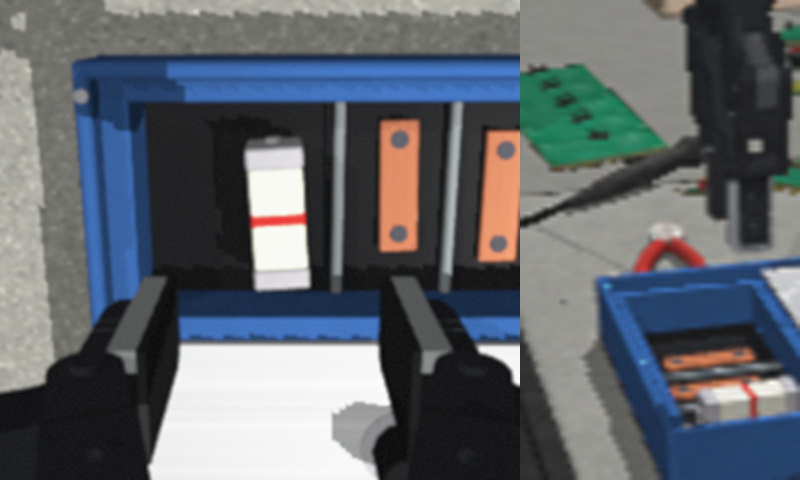

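The wrist crop has the fuse's top face at (246,148), (303,146), (311,286), (257,290), with the band centre at (278,220), turned slightly and well between the fingers. In the side part the near fingertip ends at crop (750,248).

```bash
python3 - <<'E'
from h import *
w=np.load("mw.npy",allow_pickle=True).item();p=manip.sense()["tcp_pos"];print(p)
g=lambda u,v,z=.025:at(w,140+(u+.5)/2-.5,110+(v+.5)/2-.5,z)[:2]
F=np.array([g(*q) for q in[(246,148),(303,146),(311,286),(257,290)]]);print(F.round(4).tolist(),F.mean(0).round(4),"band",g(278,220).round(4))
a=F[2]+F[3]-F[0]-F[1];print("yaw",np.degrees(np.arctan2(a[1],a[0])), [np.degrees(np.arctan2(*(F[j]-F[i])[::-1])) for i,j in((0,3),(1,2))])
# box inner features: dividers
print("div",g(340,105,.009),g(336,288,.009))
ms=manip.camera_model("side")
for y in(.023,.033):
    d=ray(ms,237.5,172); k=(p[1]-y-ms["origin"][1])/d[1]; print("side tip",(ms["origin"]+k*d).round(4))
E
```

```text
[0.47416493 0.18034989 0.07587979]
[[0.4507, 0.1702], [0.4502, 0.1895], [0.501, 0.1922], [0.5023, 0.1729]] [0.4761 0.1812] band [0.4763 0.1807]
yaw 3.0646131120327698 [np.float64(3.026655410854952), np.float64(3.1032047069465603)]
div [0.43849721 0.20323508] [0.50845296 0.20252558]
side tip [0.4746 0.1573 0.1121]
side tip [0.4722 0.1473 0.1159]
```

Emit:
{"fn": "drive_tool", "kwargs": {
  "motion": [
    [[45, -0.05, 0.02, 0.3, -0.3], [45, -0.07, 0.02, 0.8, -0.46], [45, -0.07, 0.02, 1.4, -0.46], [45, -0.07, 0.02, 1.9, -0.46], [45, -0.07, 0.02, 2.3, -0.46], [45, -0.07, 0.02, 2.6, -0.46], [45, -0.07, 0.02, 2.85, -0.46], [45, -0.07, 0.02, 3.0, -0.46], [45, -0.07, 0.02, 3.1, -0.46], [45, -0.07, 0.02, 3.2, -0.46]]
  ]
}}

```text
t: 9.5
tcp_pos: [0.477, 0.1811, -0.0197]
tool_rot: [-0.027, 1.0, 0.0, 0.0]
force: [0.0, -0.1, -0.5]
finger_gap: 0.523
gripper_force: 0.0
```

Emit:
{"fn": "drive_tool", "kwargs": {
  "motion": [
    [[40, 0, 0, 0, 0], [34, 0, 0, 0, 0], [28, 0, 0, 0, 0], [22, 0, 0, 0, 0], [14, 0, 0, 0, 0], [14, 0, 0, 0, 0], [14, 0, 0, 0, 0], [14, 0, 0, 0, 0]]
  ],
  "squeeze": 30
}}

```text
t: 10.3
tcp_pos: [0.4769, 0.1811, -0.0193]
tool_rot: [-0.027, 1.0, 0.0, 0.0]
force: [-0.9, -0.3, 5.7]
finger_gap: 0.213
gripper_force: 31.5
```

Emit:
{"fn": "drive_tool", "kwargs": {
  "motion": [
    [[14, 0, 0, -0.1, 0], [14, 0, 0, -0.3, 0], [14, 0, 0, -0.7, 0], [14, 0, 0, -1.2, 0], [14, 0, 0, -1.8, 0], [14, 0, 0, -2.4, 0], [14, 0, 0, -3.0, 0], [14, 0, 0, -3.5, 0], [14, 0, 0, -3.8, 0], [14, 0, 0, -3.9, 0]]
  ],
  "squeeze": 40
}}

```text
t: 11.3
tcp_pos: [0.4773, 0.1812, 0.0987]
tool_rot: [-0.027, 1.0, 0.0, 0.001]
force: [-0.3, 0.6, -1.7]
finger_gap: 0.206
gripper_force: 40.2
```

```bash
python3 - <<'E'
from h import *
manip.snapshot("top");
s=manip.sense();print(s["t"],s["tcp_pos"].round(4),s["tool_rot"].round(4),s["force"].round(1),s["finger_gap"],s["gripper_force"])
m=manip.camera_model("side");b=cv2.cvtColor(manip.snapshot("wrist"),cv2.COLOR_RGB2BGR)
a=cv2.cvtColor(manip.snapshot("side"),cv2.COLOR_RGB2BGR)
cv2.imwrite("pics/w6.png",b);cv2.imwrite("pics/s6.png",a)
t=proj(m,s["tcp_pos"]);print(t)
x0,y0=int(t[0])-45,int(t[1])-60;print(x0,y0)
cv2.imwrite("pics/c6.png",np.hstack([cv2.resize(a[y0:y0+120,x0:x0+90],(450,600),interpolation=cv2.INTER_CUBIC),cv2.resize(b[150:350,220:336],(348,600),interpolation=cv2.INTER_CUBIC)]))
E
```

```text
11.35 [0.4771 0.1812 0.0984] [-2.670e-02  9.996e-01  1.000e-04  9.000e-04] [ 0.3  0.1 -1.3] 0.2039236464807138 40.211461186409
[236.  174.2]
191 114
```

View pics/c6.png

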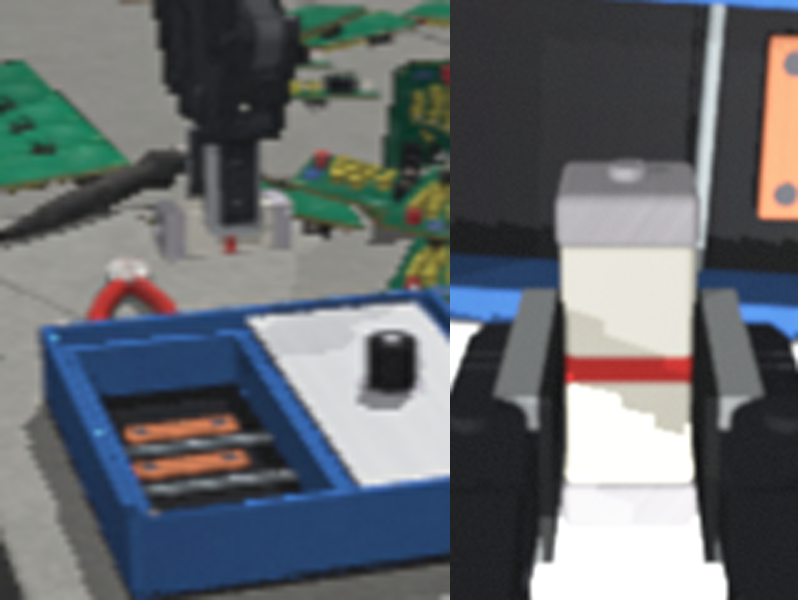

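The fuse is held level and centred. Its underside sits about 24 mm above the reported TCP (pocket floor at 5 mm with TCP at −19.3 mm).

Emit:
{"fn": "drive_tool", "kwargs": {
  "motion": [
    [[14, 0.02, -0.15, 0, 0], [14, 0.09, -0.6, 0, 0], [14, 0.22, -1.5, 0, 0], [14, 0.41, -2.7, 0, 0], [14, 0.59, -4.0, 0, 0], [14, 0.78, -5.3, 0, 0], [14, 0.97, -6.6, 0, 0], [14, 1.16, -7.8, 0, 0], [14, 1.3, -8.7, 0, 0], [14, 1.38, -9.2, 0, 0]]
  ]
}}

```text
t: 12.45
tcp_pos: [0.4493, -0.0998, 0.0969]
tool_rot: [-0.025, 1.0, -0.0, -0.0]
force: [-0.0, 0.4, -0.5]
finger_gap: 0.204
gripper_force: 40.2
```

Emit:
{"fn": "drive_tool", "kwargs": {
  "motion": [
    [[14, 0.02, -0.3, 0, 0], [14, 0.07, -0.8, 0, 0], [14, 0.14, -1.3, 0.2, 0], [14, 0.2, -1.7, 0.6, 0], [14, 0.25, -1.95, 1.1, 0], [14, 0.26, -2.08, 1.6, 0], [14, 0.26, -2.1, 2.1, 0], [14, 0.26, -2.1, 2.5, 0], [14, 0.26, -2.1, 2.7, 0], [14, 0.26, -2.1, 2.8, 0]]
  ]
}}

```text
t: 13.45
tcp_pos: [0.445, -0.1597, 0.0123]
tool_rot: [-0.027, 1.0, 0.001, -0.001]
force: [-0.1, 0.4, -0.5]
finger_gap: 0.203
gripper_force: 40.2
```

```bash
python3 - <<'E'
from h import *
a=cv2.cvtColor(manip.snapshot("side"),cv2.COLOR_RGB2BGR)
s=manip.sense();print(s["t"],s["tcp_pos"].round(4),s["tool_rot"].round(4),s["force"].round(1),s["finger_gap"],s["gripper_force"])
cv2.imwrite("pics/s7.png",a)
m=manip.camera_model("side");print(proj(m,s["tcp_pos"]+[0,0,.024]),proj(m,[.446,-.16,.016]))
E
```

```text
13.5 [ 0.4451 -0.1597  0.0124] [-2.670e-02  9.996e-01  5.000e-04 -7.000e-04] [ 0.1  0.6 -1.5] 0.20580144880198162 40.22090435028076
[272.2 296.2] [272.7 307.5]
```

Emit:
{"fn": "drive_tool", "kwargs": {
  "motion": [
    [[14, 0, 0, 0.1, 0], [14, 0, 0, 0.25, 0], [14, 0, 0, 0.4, 0], [14, 0, 0, 0.5, 0], [14, 0, 0, 0.57, 0], [14, 0, 0, 0.6, 0], [14, 0, 0, 0.63, 0], [14, 0, 0, 0.65, 0], [14, 0, 0, 0.65, 0]]
  ]
}}

```text
t: 14.4
tcp_pos: [0.4457, -0.1601, -0.0062]
tool_rot: [-0.027, 1.0, -0.0, 0.0]
force: [-0.7, 0.8, -0.5]
finger_gap: 0.21
gripper_force: 40.2
```

Emit:
{"fn": "drive_tool", "kwargs": {
  "motion": [
    [[14, 0, 0, 0.02, 0], [14, 0, 0, 0.04, 0], [14, 0, 0, 0.04, 0]]
  ]
}}

```text
t: 14.7
tcp_pos: [0.4456, -0.1601, -0.0074]
tool_rot: [-0.027, 1.0, -0.0, -0.0]
force: [-0.0, 0.1, 0.2]
finger_gap: 0.207
gripper_force: 40.2
```

Force may just be starting to show, so I'll go down in 0.6 mm steps until contact is clear.

Emit:
{"fn": "drive_tool", "kwargs": {
  "motion": [
    [[14, 0, 0, 0.02, 0], [14, 0, 0, 0.03, 0], [14, 0, 0, 0.03, 0]]
  ]
}}

```text
t: 15.0
tcp_pos: [0.4457, -0.1601, -0.0083]
tool_rot: [-0.027, 1.0, -0.0, 0.0]
force: [-0.7, -0.4, -0.3]
finger_gap: 0.209
gripper_force: 40.3
```

Emit:
{"fn": "drive_tool", "kwargs": {
  "motion": [
    [[14, 0, 0, 0.02, 0], [14, 0, 0, 0.03, 0], [14, 0, 0, 0.03, 0]]
  ]
}}

```text
t: 15.3
tcp_pos: [0.4457, -0.1601, -0.0083]
tool_rot: [-0.027, 1.0, -0.0, 0.0]
force: [-1.0, 0.3, 7.7]
finger_gap: 0.207
gripper_force: 41.3
```

Contact came at 7.7 N, right at the predicted height. Now I release and withdraw.

Emit:
{"fn": "drive_tool", "kwargs": {
  "motion": [
    [[18, 0, 0, 0, 0], [21, 0, 0, 0, 0], [26, 0, 0, 0, 0], [34, 0, 0, 0, 0], [42, 0, 0, 0, 0], [45, 0, 0, 0, 0], [45, 0, 0, 0, 0], [45, 0, 0, 0, 0]]
  ],
  "squeeze": 20
}}

```text
t: 16.1
tcp_pos: [0.4457, -0.1601, -0.0092]
tool_rot: [-0.027, 1.0, -0.0, -0.0]
force: [0.1, 0.3, -0.3]
finger_gap: 0.529
gripper_force: 0.0
```

Emit:
{"fn": "drive_tool", "kwargs": {
  "motion": [
    [[45, 0, 0, -0.1, 0], [45, 0, 0, -0.3, 0], [45, 0, 0, -0.7, 0], [45, 0, 0, -1.3, 0], [45, 0, 0, -2.1, 0], [45, 0, 0, -3.1, 0], [45, 0, 0, -4.1, 0], [45, 0, 0, -4.8, 0], [45, 0, 0, -5.2, 0], [45, 0, 0, -5.3, 0]]
  ]
}}

```text
t: 17.1
tcp_pos: [0.4465, -0.1605, 0.1523]
tool_rot: [-0.027, 1.0, -0.001, 0.002]
force: [0.3, -0.4, -0.3]
finger_gap: 0.525
gripper_force: 0.0
```

```bash
python3 - <<'E'
from h import *
a=cv2.cvtColor(manip.snapshot("side"),cv2.COLOR_RGB2BGR)
s=manip.sense();print(s["t"],s["tcp_pos"].round(4),s["force"].round(1),s["finger_gap"],s["gripper_force"])
cv2.imwrite("pics/s8.png",a)
cv2.imwrite("pics/c8.png",cv2.resize(a[150:360,180:460],None,fx=2.8,fy=2.8,interpolation=cv2.INTER_CUBIC))
E
```

```text
17.15 [ 0.4462 -0.1604  0.1517] [-0.2  0.2 -0.3] 0.5270577714663419 0.0
```

View pics/c8.png

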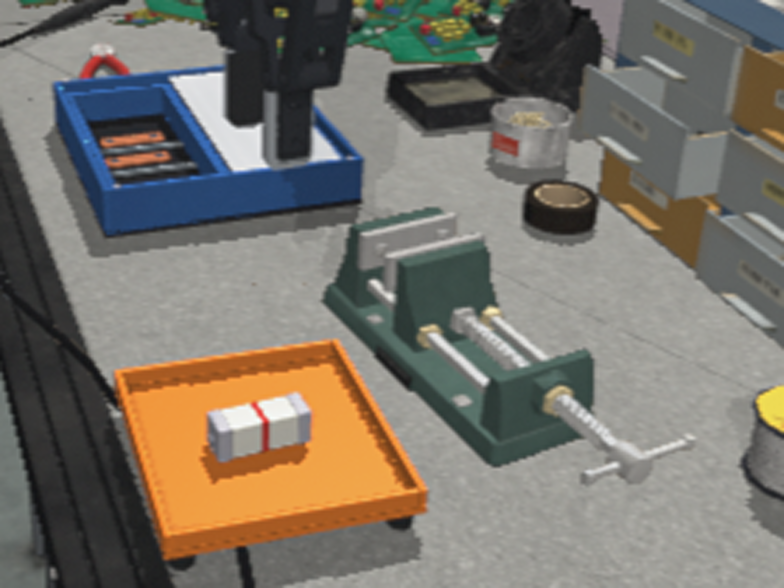

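The fuse lies flat near the middle of the tray at about (260,428). The cover is still on the deck, all pockets are open, and the gripper is clear of everything.

```bash
python3 -c "
from station import manip
print(manip.sign_off())"
```

```text
the job is handed in; nothing more can be done
None
```

The cover plate is on the far deck with all three pockets open, the white fuse lies flat in the orange tray, and I handed the job in at about 17 s of the 45 s limit; sign-off returned no verdict.

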